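# Pop open the spring-lidded rubber box

### The job

Open the small box with the orange tab: press its orange tab down and let go so that the clear lid pops up on its spring, then push the lid all the way back until it stays fully open by itself. Only press and push with the fingers: leave the blue-tabbed box shut, the rubbers in their boxes and the other loose things where they are, and finish clear of everything.

Things in the scene. Friction and masses are not known exactly. Their poses are not given: they have to be found in the camera images.
- orange_box: Small grey box, fixed to the table, with a clear white-framed lid and orange release tab; holds a tan square rubber with a blue band. 64 (x) x 84 (y) x 36 mm high without the lid, 40 mm with it shut; origin at the centre of its underside, z up, x from the front (tab side) to the rear (hinge side). The lid's hinge runs along y.
- orange_tab_press (a point): Where to press the orange tab: top of its pad, 24 mm in front of the tab's hook (28 mm in front of the box's front face), half-way across, unpressed 22 mm above the table. The pad is 22 mm wide (y) and reaches 15 mm further to the front than this point; the upright hook behind it, 44 mm high, tips up to 7 mm towards the pad when it is pressed. Pressed straight down here it releases the lid after about 3 mm (about 4 N) and meets its stop after about 5 mm; it springs back.
- orange_tab (a joint): Angle of the orange tab (rad): 0 up, 0.22 fully down; from about 0.12 on the lid is released. The tab is a rocker that pivots along y 24 mm behind the press point.
- orange_lid (a joint): Angle of the orange-tabbed box's lid (rad): 0 latched shut under the tab's hook, 1.9 fully open, leaning back on its stop. Once released, a sprung pin lifts it within about a second to about 1.0, where it rests on the pin; let go below about 1.5 it falls back onto the pin, beyond 1.6 it falls open by its own weight (80 g).
- orange_lid_edge (a point): Middle of the front edge of that lid (flat, 4 mm thick, 82 mm wide, 64 mm from hinge to front edge; this point is half-way through its thickness).
- orange_lid_hinge (a point): Middle of that lid's hinge line at the top of the box's rear wall, 38 mm above the table.
- blue_box: Small grey box, fixed to the table, with a clear white-framed lid and blue release tab; holds a grey round rubber. 64 (x) x 84 (y) x 36 mm high without the lid, 40 mm with it shut; origin at the centre of its underside, z up, x from the front (tab side) to the rear (hinge side). The lid's hinge runs along y.
- blue_tab_press (a point): Where to press the blue tab: top of its pad, 24 mm in front of the tab's hook (28 mm in front of the box's front face), half-way across, unpressed 22 mm above the table. The pad is 22 mm wide (y) and reaches 15 mm further to the front than this point; the upright hook behind it, 44 mm high, tips up to 7 mm towards the pad when it is pressed. Pressed straight down here it releases the lid after about 3 mm (about 4 N) and meets its stop after about 5 mm; it springs back.
- blue_tab (a joint): Angle of the blue tab (rad): 0 up, 0.22 fully down; from about 0.12 on the lid is released. The tab is a rocker that pivots along y 24 mm behind the press point.
- blue_lid (a joint): Angle of the blue-tabbed box's lid (rad): 0 latched shut under the tab's hook, 1.9 fully open, leaning back on its stop. Once released, a sprung pin lifts it within about a second to about 1.0, where it rests on the pin; let go below about 1.5 it falls back onto the pin, beyond 1.6 it falls open by its own weight (80 g).
- blue_lid_edge (a point): Middle of the front edge of that lid (flat, 4 mm thick, 82 mm wide, 64 mm from hinge to front edge; this point is half-way through its thickness).
- blue_lid_hinge (a point): Middle of that lid's hinge line at the top of the box's rear wall, 38 mm above the table.
- square_rubber_mid (a point): Centre of the loose tan square rubber with a blue band in the orange-tabbed box, 25x52x18 mm, lying on the foam, its top 26 mm above the table. Stays in its box.
- round_rubber_mid (a point): Centre of the loose grey round rubber in the blue-tabbed box, 54 mm long, 12 mm thick. Stays in its box.
- rack: Loose black slotted coupon rack, 46x110x20 mm, origin at the centre of its underside. Bystander.
- tweezers: Loose metal tweezers lying flat, 18x120x8 mm, origin at the centre of the underside. Bystander.
- sharpener: Loose grey and white sharpener, 15x25x14 mm, origin at the centre of its underside. Bystander.

How it is judged (in metres and radians):
On the way, in this order (a step that is already met when the one before it is completed fails the run):
1. the orange tab is pressed down far enough to release the lid (value of joint orange_tab above 0.11 rad).
2. the tab is let go and the lid stands popped up on its spring (value of joint orange_tab below 0.06 rad and value of joint orange_lid between 0.5 and 1.3 rad), for 0.1 s.
3. the lid is pushed fully open (value of joint orange_lid above 1.75 rad), for 0.2 s.
At the end, for the whole second after the job is handed in: The orange-tabbed box's lid leans back beyond 1.75 rad (of 1.9) at rest, its tab is up (under 0.06 rad), the blue-tabbed box is shut (lid under 0.1 rad, tab under 0.06 rad), both rubbers are within 20 mm of where they started, in their boxes, and rack, tweezers and sharpener within 20 mm of theirs (value of joint orange_lid above 1.75 rad and velocity of joint orange_lid below 0.05 rad/s and value of joint each of orange_tab, blue_tab below 0.06 rad and value of joint blue_lid below 0.1 rad and distance of each of square_rubber_mid, round_rubber_mid, rack, tweezers, sharpener from where it was at the start of the episode below 0.02 m); the robot touches nothing.
It fails at once if the blue-tabbed box is opened or its tab pressed (value of joint any of blue_tab, blue_lid above 0.1 rad).
It fails at once if a rubber is lifted or shoved about in its box (distance of any of square_rubber_mid, round_rubber_mid from where it was at the start of the episode above 0.025 m).
It fails at once if a bystander is lifted or shoved away (distance of any of rack, tweezers, sharpener from where it was at the start of the episode above 0.025 m).
It also fails if it takes over 32 s, if anything falls off the work surface, if the arm or the gripper's body presses on something with over 40 N, if the wrist force passes 120 N, or if a joint passes its speed limit or range.

### The arm

A 6-joint arm with a two-finger parallel gripper is mounted at the origin on a cart in front of the work surface, level with it; the furniture and walls round the work are solid. World frame = base frame: x ahead of the robot, y to its left, z up, the work surface at z = 0. Lengths are in mm, angles in rad, forces in N, time in s.
With the tool pointing down it reaches from about 375 to 750 mm from the base axis. Payload 9 kg.
Tool frame: the origin (TCP) lies at the very end of the fingers, on their centre line; the grasp point (between the pads) lies 19 mm behind it; z points along the fingers, y is the line along which they close (so a half turn about z gives the same grasp; the last joint's range is limited). The gripper opens to 85 mm and grips with 20 to 120 N. Pads are 22 mm wide; open, the fingers measure 114 mm over their backs; the gripper's body (76 mm by 85 mm) begins 54 mm behind the grasp point. The pads swing forward as they close: fully open they stand 13 mm farther back than shut.
Start: joints at [-0.218, 0.104, 0.097, 1.564, 0, 1.353], TCP at [600.031, 0.003, 231.331] pointing down, gripper open.
Joint ranges: [-2.99, 2.99], [-0.84, 1.86], [-1.1, 1.16], [-1.84, 2.11], [-1.51, 1.56], [-3.14, 3.14]. Speed limits (rad/s): [2.22, 2.22, 2.57, 3.14, 3.14, 3.14].

### API

Orientations are given as a 3x3 rotation matrix whose columns are the frame's x, y, z axes.
In Python, from station import ctrl gives the robot as it stands. Calls block until the motion is done:
- ctrl.move_pose(position, orientation): joint-space move of the TCP to a pose.
- ctrl.move_l(position, rate=150, rot=None, contact_N=None): straight line of the TCP; rot=None keeps the orientation; rate is the mean speed in mm/s. With contact_N (N) it stops when the force on the tool has changed by that much, and returns True; else False.
- ctrl.move_j(angles): joint-space move.
- ctrl.ungrasp() and ctrl.grab(): open the fingers fully, or close them until they stop; the grip force is fixed at half the most.
- ctrl.dwell(seconds).
- ctrl.inverse_kinematics(position, orientation): joint angles nearest the present ones, or None.
- ctrl.sense(): the state.
- ctrl.read_camera(name): name is "scene" or "side" or "wrist"; returns a dict with "frame" (384x512x3 uint8, blue, green, red), "K" (3x3 intrinsics, pixels), "camera_from_world" (4x4, takes a point from world to camera coordinates). Camera axes: x right, y down, z forward; pixel columns grow to the right and rows downward; lengths in mm; the calibration is good to about 2 mm. A picture is of the moment at which its call begins. There is no depth.
A pose or a line that the arm cannot do raises ctrl.IKError and nothing moves.
- ctrl.finish_job(): hands the job in; it is judged then, once.
Trained networks look in a picture, given as the dict that the camera call returned (one of the last four; its "shot" number tells which), for a name from the list of things; names that differ only in an ending like _2 or _b are one class to them, and where a whole thing is asked for, a point or a joint stands for the part that bears it (a point fixed in the world has none). Each returns a list of dicts, best first, with "p" (0 to 1); they miss things now and then, are a little off and sometimes report something else, mostly with a low value. They report only what shows in the picture. A call takes as long as a camera call.
- ctrl.find_in(target, picture): "centre" ([x, y, z] in mm, in world coordinates, good to about 4 mm: the middle of the surface that is visible of it).
- ctrl.masks_of(target, picture): "region" (384x512 bool, what is visible of it).
- ctrl.landmark_of(target, picture): "centre" ([x, y, z] in mm, in world coordinates, good to about 4 mm: a listed point, or the origin of a listed thing).
The state is a dict: "time_s": time; "q": joint angles; "joint_vel": joint speeds; "effort": joint torques, N m; "tcp_pos": TCP position; "eef_rot": TCP orientation; "force": force on the tool from outside, world axes, zero at the start; "moment": the same for the moment, N m; "opening": finger opening in mm; "grasp_force": force on a finger pad.
Only numpy, scipy, OpenCV 4.12 (cv2) and the standard library are available. Lean on these libraries where they do the work, as an engineer would, in place of code of your own. Each camera call takes 0.05 s, during which the arm holds its last target. There are 200 camera calls.

## Working session

There is one attempt and no reset: what is moved stays moved. The work goes in short steps, each a Python script; the robot and the scene stay as the last script left them, time stands still between calls to the robot, and variables do not carry over. Pictures are saved under pics/ and viewed, at most 10 in all, crops included, and the job is handed in when it is done.

```bash
mkdir -p pics
python3 - <<'E'
from station import ctrl
import cv2,numpy as np
ps={}
for n in ("scene","side"):
    p=ctrl.read_camera(n); ps[n]=p
    C=np.linalg.inv(p["camera_from_world"]);print(n,C[:3,3].round(),C[:3,2].round(2))
    for t in ("orange_box","orange_tab_press","orange_lid_edge","orange_lid_hinge","blue_box","blue_tab_press","blue_lid_hinge","rack","tweezers","sharpener"):
        print(t,[(np.round(d["centre"],1).tolist(),round(d["p"],2)) for d in ctrl.landmark_of(t,p)[:2]])
im=np.hstack([ps["scene"]["frame"],ps["side"]["frame"]])
cv2.imwrite("pics/a.png",cv2.resize(im,(800,300),interpolation=cv2.INTER_AREA))
print(ctrl.sense()["time_s"])
E
```

```text
scene [-249. -851.  874.] [ 0.54  0.6  -0.59]
orange_box [([494.5, -190.2, 2.2], 0.95), ([562.5, 333.9, -0.3], 0.69)]
orange_tab_press [([431.2, -176.0, 19.1], 0.6), ([516.8, -204.7, 36.2], 0.43)]
orange_lid_edge [([458.5, -185.8, 40.6], 0.71)]
orange_lid_hinge [([517.6, -206.4, 38.2], 0.55)]
blue_box [([526.6, 203.5, -1.3], 0.91)]
blue_tab_press [([467.7, 214.9, 17.8], 0.52)]
blue_lid_hinge [([564.9, 199.5, 37.4], 0.66)]
rack [([409.7, -390.4, -3.5], 0.71)]
tweezers [([617.3, -100.7, 1.4], 0.4)]
sharpener [([560.6, 333.3, -0.7], 0.52)]
side [  221. -1010.   714.] [ 0.24  0.81 -0.53]
orange_box [([486.6, -194.3, -2.9], 0.84), ([516.6, -202.5, 34.7], 0.34)]
orange_tab_press [([426.9, -175.6, 21.4], 0.69)]
orange_lid_edge [([458.7, -182.3, 43.4], 0.56), ([403.8, -395.1, 3.4], 0.48)]
orange_lid_hinge [([514.3, -205.1, 36.6], 0.87), ([500.2, 206.4, 42.7], 0.71)]
blue_box [([533.7, 203.5, -2.9], 0.72)]
blue_tab_press [([471.0, 209.9, 25.5], 0.54)]
blue_lid_hinge [([561.3, 197.3, 38.3], 0.66), ([567.8, 329.5, 1.3], 0.18)]
rack [([405.9, -394.8, 4.4], 0.79)]
tweezers [([612.0, -98.4, -1.0], 0.55), ([426.3, -170.9, 21.5], 0.55)]
sharpener [([564.7, 329.8, -1.1], 0.46)]
1.1
```

View pics/a.png

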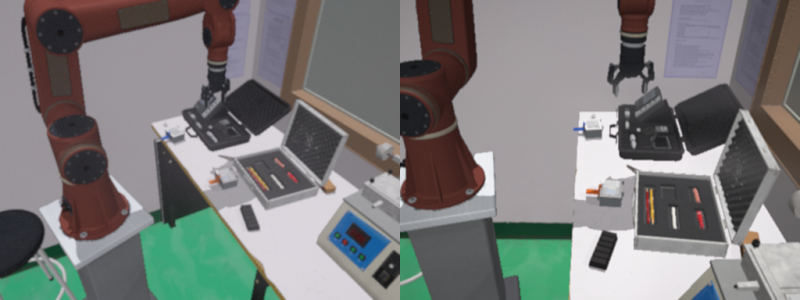

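```bash
cat > h.py <<'E'
import numpy as np
def R(yaw,s=1):
    x=np.array([np.cos(yaw),np.sin(yaw),0])*s; z=np.array([0,0,-1.]); return np.column_stack([x,np.cross(z,x),z])
def fit(pts):  # pts: list of (xlocal, xyz) on the box centre line; returns origin, yaw
    a=np.array([p[0] for p in pts]);P=np.array([p[1][:2] for p in pts])
    d=((a-a.mean())[:,None]*(P-P.mean(0))).sum(0); yaw=np.arctan2(d[1],d[0])
    return P.mean(0)-a.mean()*np.array([np.cos(yaw),np.sin(yaw)]),yaw
E
python3 - <<'E'
from station import ctrl
import cv2,numpy as np
from h import *
L={"orange_box":0,"orange_tab_press":-60,"orange_lid_edge":-32,"orange_lid_hinge":32}
o,y=fit([(0,(494.5,-190.2)),(-60,(431.2,-176)),(-32,(458.5,-185.8)),(32,(517.6,-206.4)),(0,(486.6,-194.3)),(-60,(426.9,-175.6)),(-32,(458.7,-182.3)),(32,(514.3,-205.1))])
print(o,y)
u=np.array([np.cos(y),np.sin(y)])
q0=np.array(ctrl.sense()["q"]);c=[]
p=o-70*u
for s in(1,-1):
    q=ctrl.inverse_kinematics([*p,160],R(y,s)); 
    if q is not None:c.append((abs(np.array(q)-q0).max(),s)); print(s,np.round(q,2))
s=min(c)[1]; print(s)
ctrl.grab(); ctrl.move_pose([*p,160],R(y,s))
pts=[]
for n in("wrist","side"):
    im=ctrl.read_camera(n)
    for t in L:
        for d in ctrl.landmark_of(t,im)[:2]: print(n,t,np.round(d["centre"],1),round(d["p"],2))
    if n=="wrist":
        f=im["frame"].copy()
        M=im["camera_from_world"]
        for l,z in((-60,22),(-32,38),(32,38)):
            X=M@[*(o+l*u),z,1]; v=im["K"]@X[:3]; v=v/v[2]; print(l,v[:2].round())
            cv2.drawMarker(f,(int(v[0]),int(v[1])),(0,0,255),0,10)
        cv2.imwrite("pics/w.png",f)
print(ctrl.sense()["time_s"],ctrl.sense()["opening"])
E
```

```text
[ 487.75570935 -194.2418852 ] -0.3242792463950258
1 [-0.68 -0.35 -0.45  1.47  0.    2.79]
-1 [-0.68 -0.35 -0.45  1.47  0.   -0.35]
1
wrist orange_box [ 488.5 -194.8    1.7] 0.9
wrist orange_tab_press [ 433.8 -170.6   23.4] 0.77
wrist orange_lid_edge [ 459.  -179.5   38.6] 0.83
wrist orange_lid_edge [ 430.7 -169.4   19. ] 0.41
wrist orange_lid_hinge [ 516.8 -203.1   37.4] 0.73
-60 [254. 168.]
-32 [254. 137.]
32 [254.  48.]
side orange_box [469.6 210.1  26.4] 0.62
side orange_box [ 490.  -193.8   -1.9] 0.57
side orange_tab_press [ 428.8 -173.5   20.2] 0.42
side orange_lid_edge [ 459.4 -184.6   39.8] 0.93
side orange_lid_hinge [ 518.3 -206.6   36.8] 0.82
3.6583 -0.2663872682803357
```

View pics/w.png

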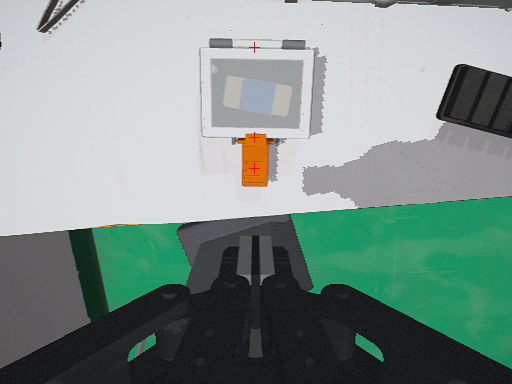

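The projected points sit on the pad (255,168), lid front (255,137) and hinge (255,45), so the fit is good. I'll press now.

Run:
```python
from station import ctrl
import cv2,numpy as np
from h import *
o=np.array([488.2,-193.5]);y=-0.324;u=np.array([np.cos(y),np.sin(y)])
p=o-62*u
ctrl.move_l([*p,40]); 
f0=ctrl.sense()["force"]
print(ctrl.move_l([*p,16],rate=25,contact_N=12)); s=ctrl.sense(); print(s["tcp_pos"],np.array(s["force"])-f0)
ctrl.dwell(.2)
ctrl.move_l([*p,60],rate=60); ctrl.move_l([*(o-75*u),130]); ctrl.dwell(.5)
im=ctrl.read_camera("wrist");sd=ctrl.read_camera("side")
for i in(im,sd):
    for t in("orange_lid_edge","orange_tab_press"):
        for d in ctrl.landmark_of(t,i)[:1]: print(t,np.round(d["centre"],1),round(d["p"],2))
v=sd["K"]@(sd["camera_from_world"]@[*o,40,1])[:3];c,r=(v[:2]/v[2]).astype(int)
cr=cv2.resize(sd["frame"][max(r-50,0):r+50,max(c-50,0):c+50],(384,384))
cv2.imwrite("pics/p.png",cv2.resize(np.hstack([im["frame"],cr]),(800,343)))
print(ctrl.sense()["time_s"])
```

```text
True
[ 428.06364451 -173.20238895   18.85430853] [-1.77507845 -0.31772414  4.03185705]
orange_lid_edge [ 483.3 -192.2   89.7] 0.61
orange_tab_press [ 432.6 -174.2   22. ] 0.77
orange_lid_edge [ 486.8 -192.4   90.7] 0.92
orange_tab_press [ 428.  -172.7   23.6] 0.47
7.8417
```

View pics/p.png

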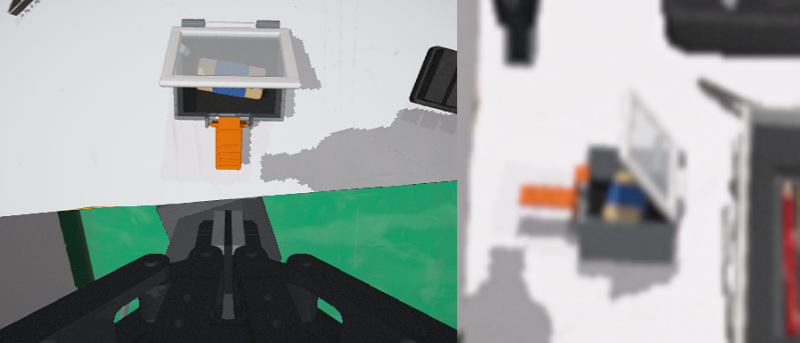

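The lid stands popped up with its edge at z≈90 mm (about 1.0 rad), and the tab is back up. Next I'll push the lid back with the fingertips at z=72.

Run:
```python
from station import ctrl
import cv2,numpy as np
from h import *
o=np.array([488.2,-193.5]);y=-0.324;u=np.array([np.cos(y),np.sin(y)])
ctrl.move_l([*(o-45*u),72]); 
print(ctrl.move_l([*(o+27*u),72],rate=50,contact_N=12)); print((ctrl.sense()["tcp_pos"][:2]-o)@u)
ctrl.dwell(.3)
ctrl.move_l([*(o-75*u),130]); ctrl.dwell(.5)
im=ctrl.read_camera("wrist");sd=ctrl.read_camera("side")
for i in(im,sd):
    for t in("orange_lid_edge","orange_tab_press"):
        for d in ctrl.landmark_of(t,i)[:1]: print(t,np.round(d["centre"],1),round(d["p"],2),(np.array(d["centre"])[:2]-o)@u)
v=sd["K"]@(sd["camera_from_world"]@[*o,40,1])[:3];c,r=(v[:2]/v[2]).astype(int)
cr=cv2.resize(sd["frame"][max(r-50,0):r+50,max(c-50,0):c+50],(384,384))
cv2.imwrite("pics/q.png",cv2.resize(np.hstack([im["frame"],cr]),(800,343)))
print(ctrl.sense()["time_s"])
```

```text
False
26.834622833140866
orange_tab_press [ 431.8 -173.3   20.2] 0.98 -59.89637496637795
orange_lid_edge [ 515.4 -206.    34.4] 0.68 29.764284263388802
orange_tab_press [ 428.1 -172.7   20.4] 0.59 -63.59487892865032
12.05
```

View pics/q.png

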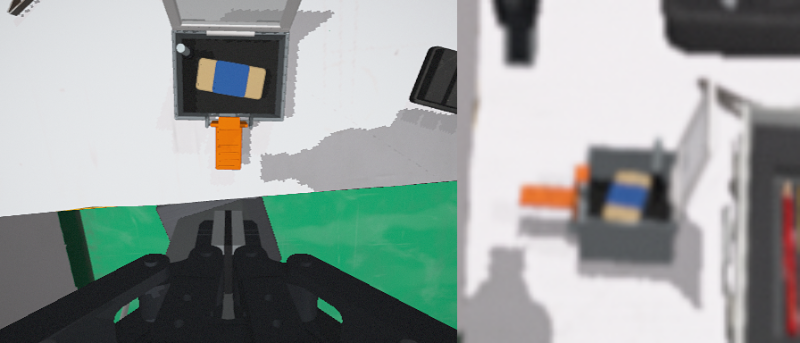

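The lid is leaning back past vertical on its stop (edge near (705,85) in the crop). The tab is up, the rubber hasn't moved, and the arm is clear.

Run:
```python
from station import ctrl
print(ctrl.finish_job())
```

```text
the job is handed in; nothing more can be done
None
```

The orange-tabbed box is open: I pressed and released its tab, the lid popped up, and I pushed it back until it stayed open by itself. The job is handed in at about 12 s of the 32 s allowed, with the arm clear; no verdict was returned.

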